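Wedge the rocking laboratory balance

TASK

The balance rocks because its brass levelling foot is seized and hangs clear of the bench. With the fingertips, gently push the wooden wedge along the bench, thin end first, under the brass foot until it is snug and the rocking is gone, then press down firmly on that corner of the balance for a moment to prove that it stays put, and take the hand away. Only push and press: do not pick up or pinch anything, do not shove the balance out of its place, and leave the wedge tight and the brass mass, beaker, glue stick and water bottle where they are.

Things in the scene. Friction and masses are not known exactly. Their poses are not given: they have to be found in the camera images.
- balance: White electronic balance, 3 kg, loose on the bench on four feet at x = +-85, y = +-102 mm, on lugs (28 mm wide, 18 to 30 mm up) outside its 220 x 170 mm case. Case underside 18 mm up, front panel 54, round pan 71. Origin on the bench under the case's middle; -x is its front (display), z up. Three black feet touch the bench. With the wedge snug, pushing it on with over 6 N may shift the balance.
- foot_under (a point): Lowest point of the brass foot (ball end 22 mm across) at the balance's x = -85, y = -102 mm corner; it hangs 5 to 10 mm above the bench. While this gap is open, 2 to 5 N of downward push on that corner tips the balance over onto it; unpushed it settles back level on the three black feet.
- foot_head (a point): Centre of the top of the brass foot's knurled head (24 mm across, 10 mm high, above the white lug), 42 mm straight above foot_under. The foot is seized: it neither turns nor slides in its lug. A good place to press down on, with 8 to 20 N.
- wedge: Wooden wedge, 50 g, flat on the bench: 120 mm long (its x), 40 wide (y), 2 mm thick at the thin end (x = +60) growing evenly to 20 at the thick end (x = -60, a flat upright face). Origin: middle of underside. Starts on the balance's -y side, thin end 10 mm or more short of the brass foot, <=50 mm out of line. Slides freely (0.3 N) until it meets the foot; then resistance climbs within 1 to 2 mm.
- brass_mass: Brass mass, 34 mm across, 46 mm high, standing on the balance's pan; origin at the centre of its underside. Leave it there.
- beaker: Clear plastic beaker, 68 mm across, 90 mm high, on the bench beside the wedge; origin at the centre of its underside. Leave it alone.
- glue_stick: Yellow glue stick with a red cap, 29 mm across, 90 mm high, standing on the bench in front of the balance; origin at the centre of its underside. Leave it alone.
- water_bottle: Dark steel drinking bottle, 72 mm across, 225 mm high, on the bench beyond the balance's +y side; origin at the centre of its underside. Leave it alone.

How it is judged:
By the outcome, as a careful person would: the job done as asked, in the order asked, and still so for the second after the job is handed in, with the robot touching nothing.
It also fails if it takes over 70 s, if anything falls off the work surface, if the arm or the gripper's body presses on something with over 40 N, if the wrist force passes 120 N, or if a joint passes its speed limit or range.

ROBOT

A 6-joint arm with a two-finger parallel gripper is mounted at the origin on the work surface. World frame = base frame: x ahead of the robot, y to its left, z up, the work surface at z = 0. Lengths are in m, angles in degrees, forces in N, time in s.
With the tool pointing down it reaches from about 0.25 to 0.725 m from the base axis. Payload 9.7 kg.
Tool frame: the origin (TCP) lies at the very end of the fingers, on their centre line; the grasp point (between the pads) lies 19 mm behind it; z points along the fingers, y is the direction in which the jaws open and shut (so a half turn about z gives the same grasp; the last joint's range is limited). The gripper opens to 85 mm and grips with 20 to 120 N. Pads are 22 mm wide; open, the fingers measure 114 mm over their backs; the gripper's body (76 mm by 85 mm) begins 54 mm behind the grasp point. The pads swing forward as they close: fully open they stand 13 mm farther back than shut.
Start: joints at [71.104, 4.979, 10.078, 95.1, 0, 90], TCP at [0.178, 0.52, 0.231] pointing down, gripper open.
Joint ranges: [-179.16, 179.16], [-48.56, 103.87], [-65.8, 70.77], [-126.05, 130.52], [-82.76, 87.17], [-180, 180]. Speed limits (degrees/s): [127.2, 127.2, 147.25, 180, 180, 180].

INTERFACE

Orientations are given as [roll, pitch, yaw] about the fixed x, y, z axes, in that order (R = Rz(yaw) Ry(pitch) Rx(roll)).
In Python, from workcell import bot, camera, ticket gives the robot as it stands.
- The arm moves only by the shell command python3 -m jog 'ROWS' [FORCE]. ROWS is a JSON object of lists of equal length, an entry for each row: "turn": the turn, a rotation vector about the world's x, y, z each as a share of 8 degrees, from -1 to 1, a list of three; "delta_pos": the shift along the world's x, y, z each as a share of 50 mm, from -1 to 1, a list of three; "hand": the opening, from -1 (shut) to 1 (fully open). A call has exactly 10 rows; each row shifts and turns the commanded pose from where the row before left it; what a row does not reach is not made up. A row lasts 1/10 s, in which the tool goes at most 50 mm and 8.59 degrees, less where a joint would pass 70% of its speed; a pose out of reach is approached as far as the arm can. A call with a number of a shift or a turn outside -1 to 1 is refused whole. A call with a gripper value outside its range is refused whole. The fingers move at their own pace and stop on an object; FORCE is the grip in N (left out, the last holds). Time passes only in rows, so rows that do not move let the fingers close, or fill a call up. It gives the time, the measured TCP pose, the force and the opening at its end, in the units of the state.
- bot.get_obs(): the state, without advancing time (a new reading comes with each control period).
- camera(name): name is "scene" or "top" or "wrist"; returns a dict with "frame" (420x560x3 uint8, red, green, blue), "range_z" (420x560 float32, m along the optical axis (not along the pixel's ray), 0 where there is no reading), "fx", "fy", "cx", "cy" (pixels), "extrinsics" (4x4, takes a point from world to camera coordinates); the wrist camera has in their place "mount" (4x4, takes a point from camera to tool coordinates, whose origin is the TCP and whose axes are the flange's). Camera axes: x right, y up, looking along -z (the intrinsics and any distortion apply to the point x, -y, -z); pixel columns grow to the right and rows downward; lengths in m; the calibration is good to about 2 mm. The wrist camera is an equidistant fisheye: a pixel r from the principal point sees the ray r / f radians off the axis. A picture is of the moment at which its call begins: read the wrist's pose just before it.
- ticket.job_done(): hands the job in, once; it reports no verdict.
The state is a dict: "time": time; "q": joint angles; "qd": joint speeds; "joint_efforts": joint torques, N m; "ee_pos": TCP position; "tcp_rot": TCP orientation; "wrist_force": force on the tool from outside, world axes, zero at the start; "torque": the same for the moment, N m; "opening": finger opening in m.
Only numpy, scipy, OpenCV 4.12 (cv2) and the standard library are available. Lean on these libraries where they do the work, as an engineer would, in place of code of your own. Each camera call takes 0.05 s, during which the arm holds its last target.

## Working session

There is one attempt and no reset: what is moved stays moved. The work goes in short steps, Python scripts to look and compute and a shell command to move; the robot and the scene stay as the last step left them, time stands still between calls to the robot, and variables do not carry over. Pictures are saved under pics/ and viewed, and the job is handed in when it is done.

```bash
ls; mkdir -p pics
cat > h.py <<'E'
import numpy as np, cv2
from workcell import bot, camera, ticket
def snap(n,fn):
    c=camera(n); cv2.imwrite('pics/'+fn+'.png',c['frame'][:,:,::-1]); np.savez(''+fn+'.npz',**c); return c
E
python3 - <<'E'
from h import *
o=bot.get_obs(); print(o)
for n in('scene','top','wrist'):
    c=snap(n,n+'0'); print(n,{k:v for k,v in c.items() if k not in('frame','range_z')})
E
```

```text
pics
{'time': 0.0, 'q': array([ 7.11030823e+01,  5.01234465e+00,  1.00337866e+01,  9.51020986e+01,
       -4.68013457e-04,  8.99998926e+01]), 'qd': array([-0.03688478, -0.12267902,  0.01069847,  0.07634181, -0.01450824,
        0.05033324]), 'joint_efforts': array([ 9.10553317e-04, -5.20390821e+01,  4.64800715e+01,  1.62268127e-02,
       -2.44729936e-04,  4.23541053e-06]), 'ee_pos': array([0.17804751, 0.52011833, 0.23056518]), 'tcp_rot': array([-1.79919343e+02,  4.67861827e-04,  1.61103190e+02]), 'wrist_force': array([0.18389306, 0.21975177, 0.20058637]), 'torque': array([ 0.0051559 ,  0.00786139, -0.01929377]), 'opening': 0.08523683928714525}
scene {'fx': 461.57109511424756, 'fy': 461.57109511424756, 'cx': 277.05395313726376, 'cy': 206.80742413865892, 'extrinsics': array([[-0.44625382,  0.89489014,  0.00540057,  0.11550303],
       [-0.55092654, -0.27947554,  0.78636719,  0.32022248],
       [ 0.70522157,  0.34794405,  0.61773576, -1.42823156],
       [ 0.        ,  0.        ,  0.        ,  1.        ]])}
top {'fx': 435.27248828706644, 'fy': 435.27248828706644, 'cx': 280.69590060079895, 'cy': 208.56639637998524, 'extrinsics': array([[-0.08181049, -0.99663459, -0.00515206,  0.19195667],
       [ 0.97619329, -0.08117232,  0.20114102, -0.6026551 ],
       [-0.2008823 ,  0.01142603,  0.97954875, -0.84469101],
       [ 0.        ,  0.        ,  0.        ,  1.        ]])}
wrist {'fx': 325.19226210127806, 'fy': 325.19226210127806, 'cx': 273.84621181687345, 'cy': 206.47754141440345, 'mount': array([[ 3.22663556e-04,  9.57638711e-01,  2.87972213e-01,
         7.43190789e-02],
       [ 9.99999861e-01, -4.28939077e-04,  3.05950194e-04,
         1.24089228e-03],
       [ 4.16512284e-04,  2.87972074e-01, -9.57638716e-01,
        -1.43268491e-01],
       [ 0.00000000e+00,  0.00000000e+00,  0.00000000e+00,
         1.00000000e+00]])}
```

View pics/scene0.png

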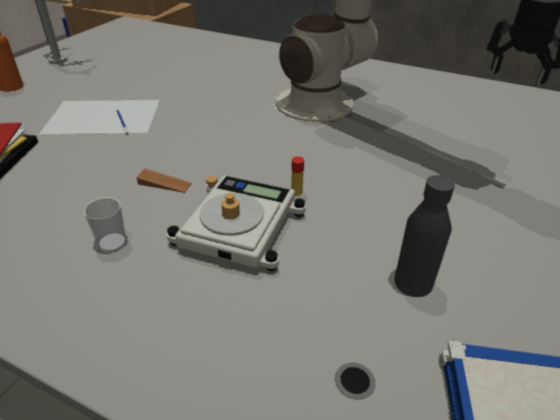

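View pics/top0.png

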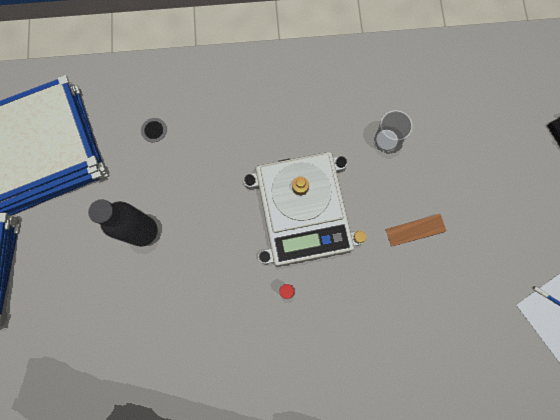

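View pics/wrist0.png

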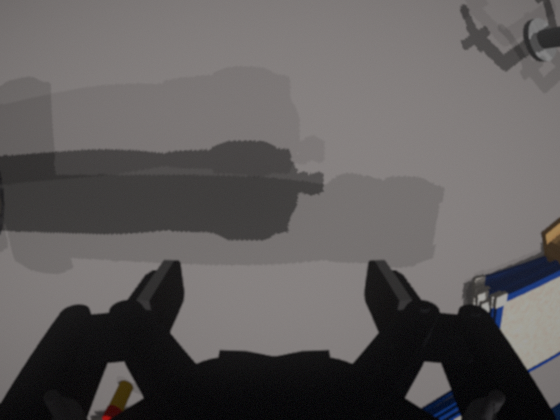

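The scene view shows the wedge at about (164,181), the brass head at (211,181), the glue stick at (298,175) and the beaker at (105,222). In the top view the wedge is at (416,230), the head at (361,237), the beaker base at (388,140) and the glue stick at (287,291). The wrist view doesn't show anything useful yet.

```bash
cat >> h.py <<'E'
def ray(c,u,v):
    E=c['extrinsics']; R=E[:3,:3]; t=E[:3,3]
    d=np.array([(u-c['cx'])/c['fx'],-(v-c['cy'])/c['fy'],-1.]); return -R.T@t, R.T@d
def onz(c,u,v,z):
    o,d=ray(c,u,v); return o+d*(z-o[2])/d[2]
def tri(a,b):
    A=[];B=[]
    M=np.zeros((3,3));q=np.zeros(3)
    for o,d in(a,b):
        d=d/np.linalg.norm(d);P=np.eye(3)-np.outer(d,d);M+=P;q+=P@o
    p=np.linalg.solve(M,q)
    return p,[np.linalg.norm((np.eye(3)-np.outer(d,d)/(d@d))@(p-o)) for o,d in(a,b)]
def proj(c,p):
    E=c['extrinsics']; x=E[:3,:3]@np.asarray(p)+E[:3,3]; return c['cx']+c['fx']*x[0]/-x[2], c['cy']-c['fy']*x[1]/-x[2]
E
python3 - <<'E'
from h import *
T=dict(np.load('top0.npz'));S=dict(np.load('scene0.npz'))
for n,c,(x0,y0,x1,y1) in(('tcrop',T,(240,140,460,305)),('scrop',S,(125,140,325,290))):
    im=c['frame'][y0:y1,x0:x1,::-1]; cv2.imwrite(f'pics/{n}.png',cv2.resize(im,None,fx=3.6,fy=3.6,interpolation=cv2.INTER_CUBIC))
    hsv=cv2.cvtColor(c['frame'],cv2.COLOR_RGB2HSV)
    m=((hsv[...,1]>90)&((hsv[...,0]<30)|(hsv[...,0]>172))&(hsv[...,2]>60)).astype(np.uint8)
    N,L,st,ce=cv2.connectedComponentsWithStats(m)
    for i in range(1,N):
        if st[i,4]>25:
            r=cv2.minAreaRect(np.argwhere(L==i)[:,::-1].astype(np.float32)); print(n,st[i],ce[i].round(1),np.median(hsv[L==i],0),cv2.boxPoints(r).round(1).tolist())
E
```

```text
tcrop [292 177  17  18 232] [300.1 185.2] [ 19. 137. 189.] [[292.0, 177.0], [308.0, 177.0], [308.0, 194.0], [292.0, 194.0]]
tcrop [ 386  214   60   32 1037] [415.6 229.7] [ 13. 136. 145.] [[385.6000061035156, 228.6999969482422], [440.3999938964844, 213.0], [445.5, 230.8000030517578], [390.70001220703125, 246.5]]
tcrop [354 231  12  12 112] [359.8 236.4] [ 21. 133. 192.] [[354.0, 231.0], [365.0, 231.0], [365.0, 242.0], [354.0, 242.0]]
tcrop [279 284  15  15 173] [286.3 291. ] [  1. 170. 189.] [[279.0, 284.0], [293.0, 284.0], [293.0, 298.0], [279.0, 298.0]]
scrop [  51    0  145   36 3001] [125.6  11.8] [ 16. 124.  69.] [[51.0, 35.0], [51.0, 0.0], [195.0, 0.0], [195.0, 35.0]]
scrop [  0  34  23  58 854] [ 8.  67.7] [ 11. 195.  80.] [[-0.0, 34.0], [22.0, 34.0], [22.0, 91.0], [0.0, 91.0]]
scrop [  0 123  27  35 501] [  8.8 136.8] [  1. 187. 136.] [[-0.0, 123.0], [26.0, 123.0], [26.0, 157.0], [0.0, 157.0]]
scrop [292 156  12  40 406] [297.2 173.9] [ 21. 172.  86.] [[292.0, 156.0], [303.0, 156.0], [303.0, 195.0], [292.0, 195.0]]
scrop [137 169  54  23 597] [163.3 180.5] [ 14. 136. 130.] [[136.10000610351562, 180.0], [140.0, 167.10000610351562], [190.39999389648438, 182.60000610351562], [186.5, 195.5]]
scrop [206 176  11  11  88] [211.2 180.3] [ 18.  134.  150.5] [[204.60000610351562, 178.8000030517578], [212.3000030517578, 173.0], [218.39999389648438, 181.1999969482422], [210.6999969482422, 187.0]]
scrop [222 193  17  26 348] [230.1 206.5] [ 18. 141.  88.] [[222.0, 193.0], [238.0, 193.0], [238.0, 218.0], [222.0, 218.0]]
```

```bash
ls pics
```

```text
scene0.png
scrop.png
tcrop.png
top0.png
wrist0.png
```

View pics/tcrop.png

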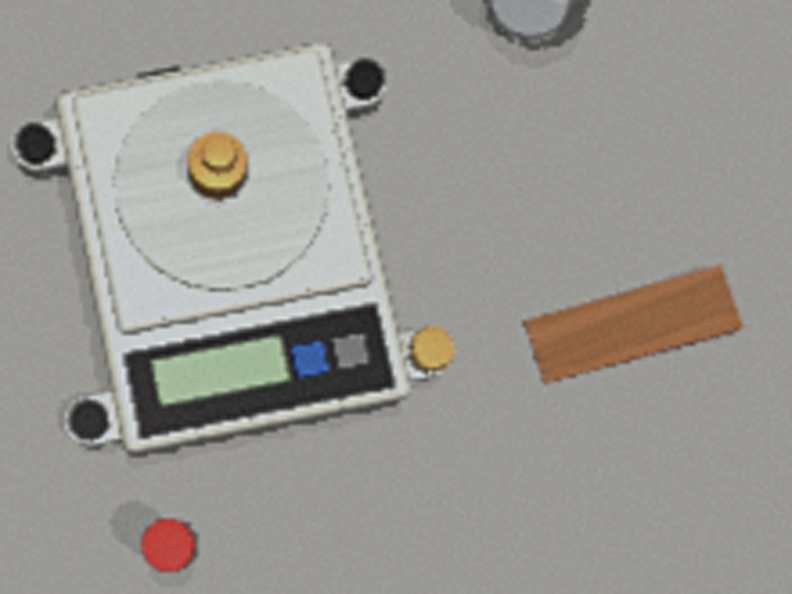

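View pics/scrop.png

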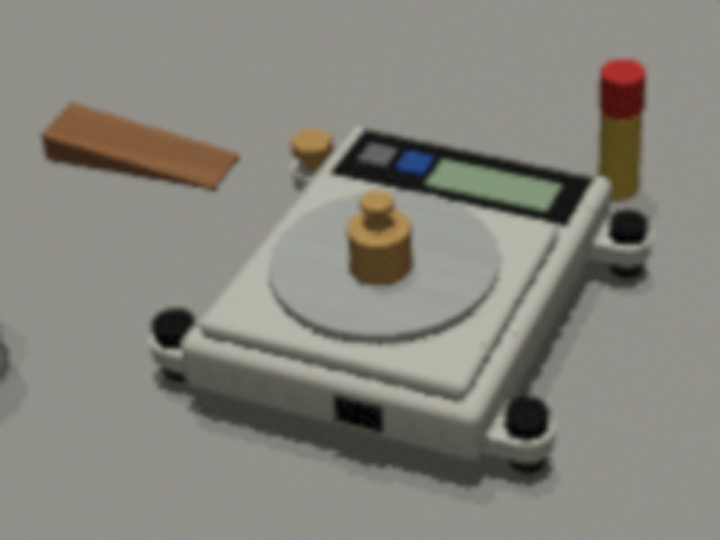

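The crops show the wedge clearly. In the top crop its thin-end corners are at (524,322) and (543,381), and its thick-end corners at (721,266) and (742,326). The head centre is at (433,348) in the top crop and (312,142) in the scene crop. I'll work these out in world coordinates next.

Run:
```python
from h import *
np.set_printoptions(precision=4,suppress=True)
T=dict(np.load('top0.npz'));S=dict(np.load('scene0.npz'))
t=lambda x,y:((x+.5)/3.6-.5+240,(y+.5)/3.6-.5+140)
s=lambda x,y:((x+.5)/3.6-.5+125,(y+.5)/3.6-.5+140)
pairs={'head':(t(433,348),s(312,142)),'thinA(+x)':(t(524,322),s(238,157)),'thinB':None,
'thickA(+x)':(t(721,266),s(43,137)),'thickB':(t(742,326),s(72,103)),
'f_back-y':(t(365,78),s(174,322)),'f_back+y':(t(36,143),s(526,412)),'f_front+y':(t(90,418),s(628,223)),'glue_top':(t(168,544),s(622,70))}
pairs['thinA(+x)']=(t(524,322),s(218,187)); pairs['thinB']=(t(543,381),s(238,157))
for k,v in pairs.items():
    p,e=tri(ray(T,*v[0]),ray(S,*v[1])); print(k,p,np.round(e,4))
print('wedge top px on planes')
for k,z in(('thinA(+x)',.002),('thinB',.002),('thickA(+x)',.02),('thickB',.02)):
    print(k,onz(T,*pairs[k][0],z),onz(S,*pairs[k][1],z))
print('head', onz(T,*pairs['head'][0],.05),onz(S,*pairs['head'][1],.05))
c=T
for (a,n) in (((388,140),'beakbase'),((397,125),'beakrim'),((277,285),'glue')): print(n,onz(T,*a,0),onz(T,*a,.09))
# depth check
for k in pairs:
    u,v=np.round(pairs[k][0]).astype(int); z=T['range_z'][v,u]; o,d=ray(T,u,v); print(k,o+d*z)
```

```text
head [ 0.5469 -0.0187  0.0472] [0.0003 0.0003]
thinA(+x) [ 0.5635 -0.0838  0.0023] [0.0003 0.0003]
thinB [ 0.5276 -0.0923 -0.    ] [0.0009 0.0009]
thickA(+x) [ 0.5856 -0.2032  0.0172] [0.0003 0.0003]
thickB [ 0.5481 -0.2093  0.0195] [0.0001 0.0001]
f_back-y [0.7153 0.0012 0.0391] [0.0004 0.0004]
f_back+y [0.6912 0.2029 0.0389] [0.0004 0.0004]
f_front+y [0.5235 0.1833 0.0387] [0.0002 0.0002]
glue_top [0.4477 0.1439 0.0899] [0.0006 0.0006]
wedge top px on planes
thinA(+x) [ 0.5637 -0.0842  0.002 ] [ 0.5632 -0.0837  0.002 ]
thinB [ 0.5269 -0.091   0.002 ] [ 0.53   -0.0915  0.002 ]
thickA(+x) [ 0.5854 -0.2024  0.02  ] [ 0.5886 -0.1997  0.02  ]
thickB [ 0.5481 -0.2092  0.02  ] [ 0.5486 -0.2087  0.02  ]
head [ 0.5464 -0.0179  0.05  ] [ 0.5503 -0.0165  0.05  ]
beakbase [ 0.769 -0.118  0.   ] [ 0.7373 -0.0924  0.09  ]
beakrim [ 0.8036 -0.1435  0.    ] [ 0.7686 -0.1155  0.09  ]
glue [0.4625 0.1626 0.    ] [0.4599 0.1616 0.09  ]
head [ 0.5473 -0.0186  0.0478]
thinA(+x) [ 0.5641 -0.0841  0.0006]
thinB [ 0.5285 -0.0913 -0.0027]
thickA(+x) [0.4343 0.152  0.9496]
thickB [ 0.5512 -0.2184 -0.002 ]
f_back-y [0.7148 0.0021 0.0424]
f_back+y [0.6916 0.2023 0.0398]
f_front+y [0.5231 0.1824 0.0378]
glue_top [0.447  0.1451 0.0896]
```

```bash
python3 -m jog '{"delta_pos":[[0.33,-0.68,0],[0.33,-0.68,0],[0.33,-0.68,0],[0.33,-0.68,0],[0.33,-0.68,0],[0.33,-0.68,0],[0.33,-0.68,0],[0.33,-0.68,0],[0.33,-0.68,0],[0.33,-0.68,0]],"turn":[[0,0,0.16],[0,0,0.16],[0,0,0.16],[0,0,0.16],[0,0,0.16],[0,0,0.16],[0,0,0.16],[0,0,0.16],[0,0,0.16],[0,0,0.16]],"hand":[-1,-1,-1,-1,-1,-1,-1,-1,-1,-1]}'
python3 -m jog '{"delta_pos":[[0.33,-0.68,0],[0.33,-0.68,0],[0.33,-0.68,0],[0.33,-0.68,0],[0.33,-0.68,0],[0.33,-0.68,0],[0.33,-0.68,0],[0.33,-0.68,0],[0.33,-0.68,0],[0,0,0]],"turn":[[0,0,0.16],[0,0,0.16],[0,0,0.16],[0,0,0.16],[0,0,0.16],[0,0,0.16],[0,0,0.16],[0,0,0.16],[0,0,0.16],[0,0,0]],"hand":[-1,-1,-1,-1,-1,-1,-1,-1,-1,-1]}'
```

```text
time: 1.15
ee_pos: [0.3434, 0.1789, 0.2312]
tcp_rot: [180.0, 0.0, 174.0]
wrist_force: [1.4, 0.8, 0.0]
opening: -0.0004
time: 2.15
ee_pos: [0.4926, -0.1288, 0.2299]
tcp_rot: [-180.0, -0.1, -174.7]
wrist_force: [-0.8, 0.3, -0.3]
opening: 0.0002
```

```bash
cat >> h.py <<'E'
from scipy.spatial.transform import Rotation as Ro
def wsnap(fn):
    o=bot.get_obs(); c=camera('wrist'); c['pos']=o['ee_pos']; c['rot']=o['tcp_rot']
    cv2.imwrite('pics/'+fn+'.png',c['frame'][:,:,::-1]); np.savez(''+fn+'.npz',**c); return c
def wray(c,u,v):
    a,b=(u-c['cx'])/c['fx'],(v-c['cy'])/c['fy']; th=np.hypot(a,b)
    s=np.sin(th)/max(th,1e-9); d=np.array([a*s,-b*s,-np.cos(th)])
    M=c['mount']; R=Ro.from_euler('xyz',c['rot'],degrees=True).as_matrix()
    return np.asarray(c['pos'])+R@M[:3,3], R@M[:3,:3]@d
def wonz(c,u,v,z):
    o,d=wray(c,u,v); return o+d*(z-o[2])/d[2]
E
python3 - <<'E'
from h import *
wsnap('w1')
E
```

```text
(no output)
```

View pics/w1.png

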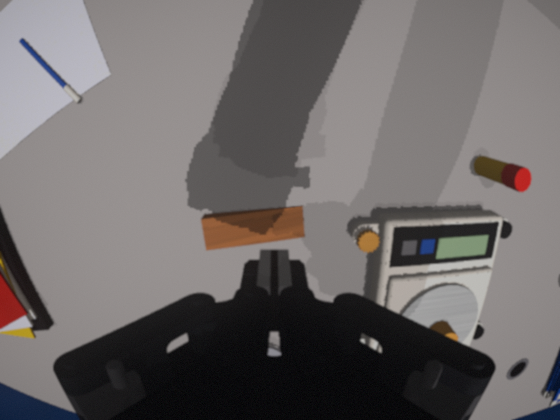

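The wrist view shows the wedge with its thick end at left, (203,217) to (206,249), and its thin end at right, (303,206) to (304,236). The brass head is at (368,242). The shut fingertips are at (274,255), clear of everything.

Run:
```python
from h import *
np.set_printoptions(precision=4,suppress=True)
c=dict(np.load('w1.npz'))
for n,u,v,z in(('thickB',203,217,.02),('thickA',206,249,.02),('thinB',302.5,206.5,.002),('thinA',304.5,236.5,.002),('head',368,241,.0475)): print(n,wonz(c,u,v,z))
T=dict(np.load('top0.npz'))
print(tri(wray(c,368,241),ray(T,360,236.5)))
```

```text
thickB [ 0.5448 -0.2054  0.02  ]
thickA [ 0.5852 -0.201   0.02  ]
thinB [ 0.5266 -0.0899  0.002 ]
thinA [ 0.5647 -0.0828  0.002 ]
head [ 0.5466 -0.0168  0.0475]
(array([ 0.5458, -0.0179,  0.0502]), [np.float64(0.0002575109079517312), np.float64(0.000257510907951637)])
```

```bash
python3 -m jog '{"delta_pos":[[0.08,-0.16,-0.5],[0.08,-0.16,-0.5],[0.08,-0.16,-0.5],[0.08,-0.16,-0.5],[0.08,-0.1,-0.5],[0,0,-0.5],[0,0,-0.5],[0,0,-0.5],[0,0,-0.25],[0,0,0]],"turn":[[0,0,0.19],[0,0,0],[0,0,0],[0,0,0],[0,0,0],[0,0,0],[0,0,0],[0,0,0],[0,0,0],[0,0,0]],"hand":[-1,-1,-1,-1,-1,-1,-1,-1,-1,-1]}'
```

```text
time: 3.2
ee_pos: [0.5104, -0.1617, 0.0173]
tcp_rot: [179.9, -0.2, -173.0]
wrist_force: [-0.4, 0.5, 0.2]
opening: 0.0001
```

```bash
python3 -m jog '{"delta_pos":[[0,0,-0.11],[0,0,-0.11],[0.04,0.005,0],[0.04,0.005,0],[0.04,0.005,0],[0.04,0.005,0],[0.04,0.005,0],[0.04,0.005,0],[0.04,0.005,0],[0.04,0.005,0]],"turn":[[0,0,0],[0,0,0],[0,0,0],[0,0,0],[0,0,0],[0,0,0],[0,0,0],[0,0,0],[0,0,0],[0,0,0]],"hand":[-1,-1,-1,-1,-1,-1,-1,-1,-1,-1]}'
python3 -m jog '{"delta_pos":[[0.03,0.004,0],[0.03,0.004,0],[0.03,0.004,0],[0.03,0.004,0],[0,0,0],[0,0,0],[0,0,0],[0,0,0],[0,0,0],[0,0,0]],"turn":[[0,0,0],[0,0,0],[0,0,0],[0,0,0],[0,0,0],[0,0,0],[0,0,0],[0,0,0],[0,0,0],[0,0,0]],"hand":[-1,-1,-1,-1,-1,-1,-1,-1,-1,-1]}'
python3 - <<'E'
from h import *
wsnap('w2');snap('top','top2')
im=np.load('top2.npz')['frame'][140:305,240:460,::-1]; cv2.imwrite('pics/tcrop2.png',cv2.resize(im,None,fx=3.6,fy=3.6,interpolation=cv2.INTER_CUBIC))
E
```

```text
time: 4.2
ee_pos: [0.5278, -0.1606, 0.0078]
tcp_rot: [180.0, -0.0, -173.1]
wrist_force: [-0.3, -1.0, 0.4]
opening: 0.0002
time: 5.2
ee_pos: [0.5336, -0.1598, 0.0078]
tcp_rot: [-180.0, -0.0, -173.1]
wrist_force: [0.0, -0.3, -1.1]
opening: -0.0
```

View pics/tcrop2.png

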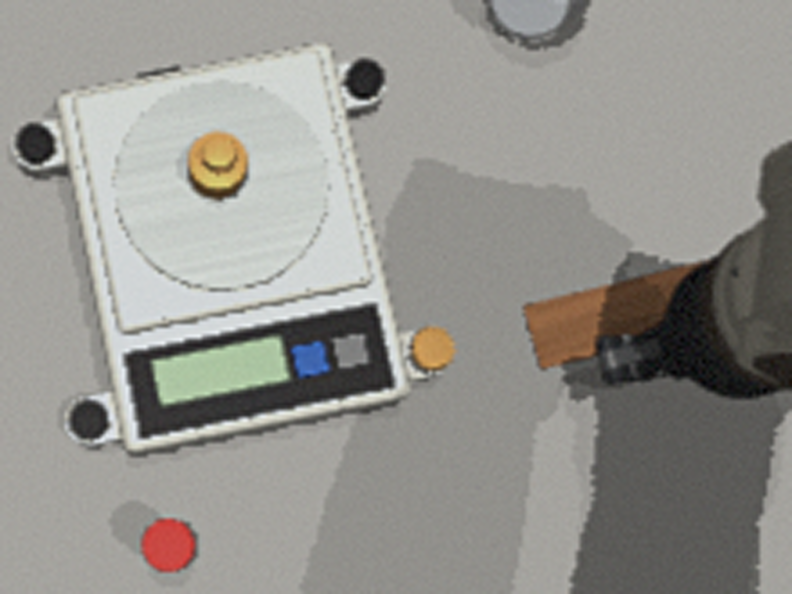

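View pics/w2.png

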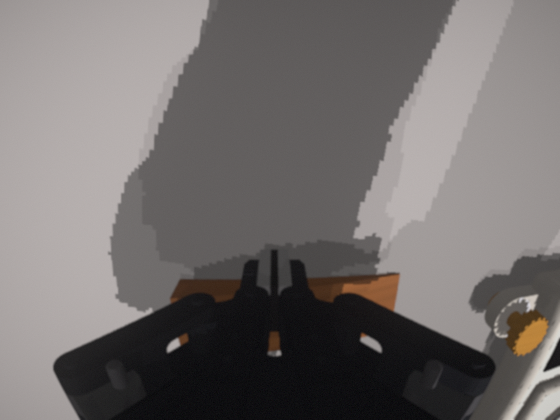

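The wedge moved: its thin end now runs from (524,306) to (541,368) in the top crop. In the wrist view its near long edge runs from (178,281) to (399,273), against the fingers.

Run:
```python
from h import *
np.set_printoptions(precision=4,suppress=True)
T=dict(np.load('top2.npz'))
t=lambda x,y:((x+.5)/3.6-.5+240,(y+.5)/3.6-.5+140)
F=np.array([.547,-.0185]);a=np.deg2rad(6.8);n=np.array([np.cos(a),np.sin(a)]);u=np.array([-n[1],n[0]])
pr=lambda k,p:print(k,p[:2],'u',(p[:2]-F)@u,'n',(p[:2]-F)@n)
pr('A',onz(T,*t(524,306),.002));pr('B',onz(T,*t(541,368),.002))
pr('up edge pt n+', onz(T,*t(680,265),.002+.15*.087))
c=dict(np.load('w2.npz'))
pr('wthickB',wonz(c,180,281,.02));pr('wthinB',wonz(c,399,273,.002));pr('wthinA',wonz(c,396,306,.002))
pr('head',wonz(c,527,334,.0475))
pr('tcp',c['pos'])
```

```text
A [ 0.5736 -0.0855] u -0.06965366622783374 n 0.018442763419510753
B [ 0.5349 -0.0908] u -0.0703525304289236 n -0.020619278668917714
up edge pt n+ [ 0.5888 -0.1796] u -0.1649660922072531 n 0.02246409236540377
wthickB [ 0.5415 -0.2023] u -0.18184461309159006 n -0.027237238396171416
wthinB [ 0.5342 -0.0892] u -0.06872703026228481 n -0.02113099024969363
wthinA [ 0.5558 -0.0845] u -0.0666058708387177 n 0.0008701874617901708
head [ 0.546 -0.019] u -0.00034256094834977496 n -0.0010610742918975833
tcp [ 0.5336 -0.1598] u -0.13875384104992253 n -0.030055774631795124
```

```bash
python3 -m jog '{"delta_pos":[[-0.2,-0.02,0],[-0.02,0,0.6],[0,0,0.6],[0,0,0.6],[0.16,-0.24,0],[0.16,-0.24,0],[0.16,-0.24,0],[0.16,-0.24,0],[0.16,-0.24,0],[0.16,-0.24,0]],"turn":[[0,0,0],[0,0,0],[0,0,0],[0,0,-1],[0,0,-1],[0,0,-1],[0,0,-1],[0,0,-1],[0,0,-1],[0,0,-1]],"hand":[-1,-1,-1,-1,-1,-1,-1,-1,-1,-1]}'
python3 -m jog '{"delta_pos":[[0,0,0],[0,0,0],[0,0,0],[0,0,0],[0,0,0],[0,0,0],[0,0,0],[0,0,0],[0,0,0],[0,0,0]],"turn":[[0,0,-1],[0,0,-1],[0,0,-1],[0,0,-1],[0,0,-0.26],[0,0,0],[0,0,0],[0,0,0],[0,0,0],[0,0,0]],"hand":[-1,-1,-1,-1,-1,-1,-1,-1,-1,-1]}'
python3 - <<'E'
from h import *
wsnap('w3');snap('top','top3')
im=np.load('top3.npz')['frame'][140:305,240:460,::-1]; cv2.imwrite('pics/tcrop3.png',cv2.resize(im,None,fx=3.6,fy=3.6,interpolation=cv2.INTER_CUBIC))
E
```

```text
time: 6.3
ee_pos: [0.5702, -0.2334, 0.0978]
tcp_rot: [-180.0, -0.0, 130.6]
wrist_force: [1.1, 0.7, 0.4]
opening: -0.0005
time: 7.3
ee_pos: [0.5706, -0.2329, 0.0978]
tcp_rot: [-180.0, -0.0, 96.9]
wrist_force: [0.6, -0.2, -0.6]
opening: -0.0001
```

View pics/tcrop3.png

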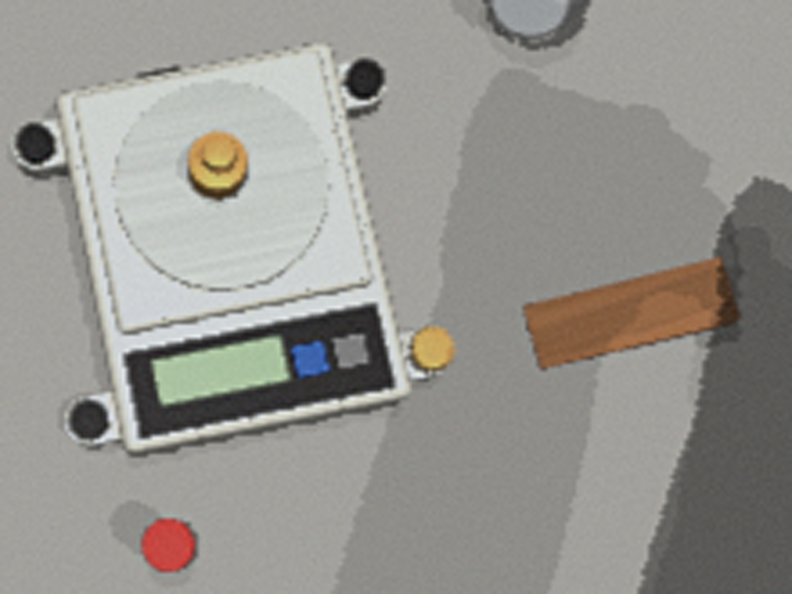

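View pics/w3.png

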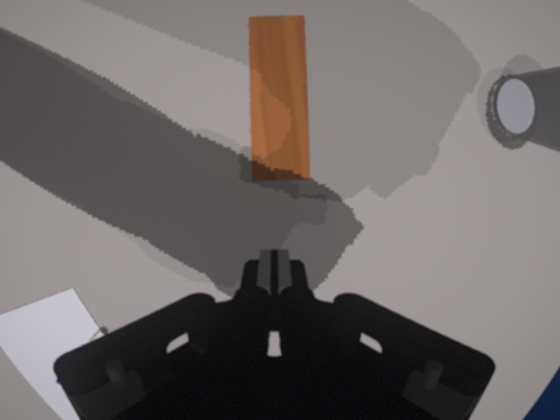

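The wedge is aligned. Its top-crop corners are thin (524,306) and (541,368), thick (721,259) and (740,319). In the wrist view it lies straight ahead of the tips: thick end (251,181) to (310,180), thin end (249,17) to (305,16).

```bash
cat >> h.py <<'E'
F=np.array([.547,-.0185]);_a=np.deg2rad(6.8);nn=np.array([np.cos(_a),np.sin(_a)]);uu=np.array([-nn[1],nn[0]])
pr=lambda k,p:print(k,np.round(p[:2],4),'u %.4f n %.4f'%((p[:2]-F)@uu,(p[:2]-F)@nn))
tc=lambda x,y:((x+.5)/3.6-.5+240,(y+.5)/3.6-.5+140)
E
python3 - <<'E'
from h import *
T=dict(np.load('top3.npz'));c=dict(np.load('w3.npz'))
for k,x,y,z in(('thinA',524,306,.002),('thinB',541,368,.002),('thickA',721,259,.02),('thickB',740,319,.02)): pr(k,onz(T,*tc(x,y),z))
for k,x,y,z in(('thinB',249,17,.002),('thinA',305,16,.002),('thickB',251,181,.02),('thickA',310,180,.02)): pr(k,wonz(c,x,y,z))
pr('tcp',c['pos'])
E
```

```text
thinA [ 0.5736 -0.0855] u -0.0697 n 0.0184
thinB [ 0.5349 -0.0908] u -0.0704 n -0.0206
thickA [ 0.5896 -0.2031] u -0.1883 n 0.0205
thickB [ 0.5524 -0.2087] u -0.1895 n -0.0172
thinB [ 0.5347 -0.0896] u -0.0691 n -0.0206
thinA [ 0.575  -0.0837] u -0.0681 n 0.0200
thickB [ 0.5512 -0.2081] u -0.1888 n -0.0183
thickA [ 0.5919 -0.2025] u -0.1880 n 0.0228
tcp [ 0.5706 -0.2329] u -0.2156 n -0.0020
```

```bash
python3 -m jog '{"delta_pos":[[0.05,0,-0.5],[0,0,-0.5],[0,0,-0.5],[0,0,-0.3],[0,0,0],[-0.0095,0.08,0],[-0.0095,0.08,0],[-0.0095,0.08,0],[-0.0095,0.08,0],[-0.0095,0.08,0]],"turn":[[0,0,0],[0,0,0],[0,0,0],[0,0,0],[0,0,0],[0,0,0],[0,0,0],[0,0,0],[0,0,0],[0,0,0]],"hand":[-1,-1,-1,-1,-1,-1,-1,-1,-1,-1]}'
python3 -m jog '{"delta_pos":[[-0.0095,0.08,0],[-0.0095,0.08,0],[-0.0095,0.08,0],[-0.0095,0.08,0],[-0.0095,0.08,0],[-0.0095,0.08,0],[-0.0095,0.08,0],[-0.0095,0.08,0],[-0.0095,0.08,0],[0,0,0]],"turn":[[0,0,0],[0,0,0],[0,0,0],[0,0,0],[0,0,0],[0,0,0],[0,0,0],[0,0,0],[0,0,0],[0,0,0]],"hand":[-1,-1,-1,-1,-1,-1,-1,-1,-1,-1]}'
python3 - <<'E'
from h import *
c=wsnap('w4');pr('tcp',c['pos']);snap('top','top4')
im=np.load('top4.npz')['frame'][140:305,240:460,::-1]; cv2.imwrite('pics/tcrop4.png',cv2.resize(im,None,fx=3.6,fy=3.6,interpolation=cv2.INTER_CUBIC))
E
```

```text
time: 8.4
ee_pos: [0.571, -0.2126, 0.0084]
tcp_rot: [180.0, 0.0, 96.9]
wrist_force: [-0.1, -0.7, -0.3]
opening: 0.0002
time: 9.4
ee_pos: [0.5664, -0.1763, 0.0077]
tcp_rot: [-180.0, -0.0, 96.9]
wrist_force: [-1.0, -0.3, 0.6]
opening: -0.0001
tcp [ 0.5664 -0.1763] u -0.1590 n 0.0006
```

View pics/tcrop4.png

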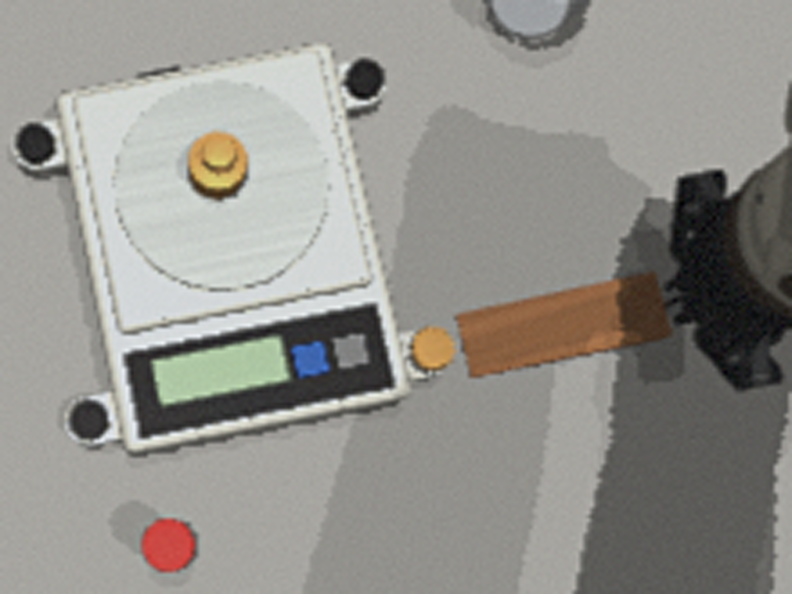

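View pics/w4.png

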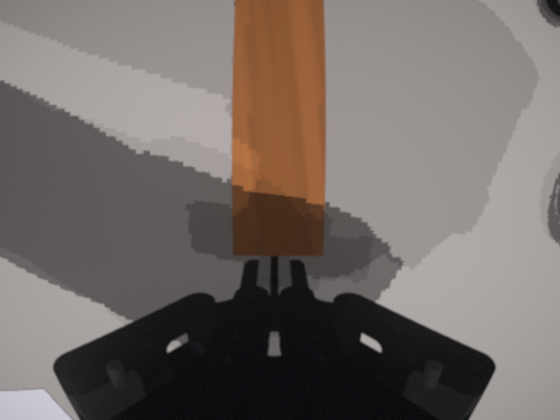

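The wedge is now in front of the tips. Its thin end is at about (458,316) to (470,376) in the top crop, just short of the head, and it lies square in the wrist view.

Run:
```python
from h import *
T=dict(np.load('top4.npz'));c=dict(np.load('w4.npz'))
for k,x,y,z in(('thinA',458,316,.002),('thinB',470,376,.002),('thickA',653,272,.02),('thickB',670,333,.02)): pr(k,onz(T,*tc(x,y),z))
for k,x,y,z in(('thickB',233,254,.02),('thickA',323,254,.02)): pr(k,wonz(c,x,y,z))
```

```text
thinA [ 0.5707 -0.0445] u -0.0286 n 0.0205
thinB [ 0.5336 -0.0473] u -0.0270 n -0.0168
thickA [ 0.5851 -0.1611] u -0.1461 n 0.0210
thickB [ 0.5475 -0.1657] u -0.1463 n -0.0170
thickB [ 0.5464 -0.1653] u -0.1457 n -0.0180
thickA [ 0.5863 -0.1605] u -0.1457 n 0.0222
```

```bash
python3 -m jog '{"delta_pos":[[-0.0095,0.08,0],[-0.0095,0.08,0],[-0.0095,0.08,0],[-0.0095,0.08,0],[-0.0095,0.08,0],[-0.0095,0.08,0],[-0.0095,0.08,0],[-0.0095,0.08,0],[-0.0095,0.08,0],[0,0,0]],"turn":[[0,0,0],[0,0,0],[0,0,0],[0,0,0],[0,0,0],[0,0,0],[0,0,0],[0,0,0],[0,0,0],[0,0,0]],"hand":[-1,-1,-1,-1,-1,-1,-1,-1,-1,-1]}'
cat > s.py <<'E'
from h import *
F_=[];P=[]
for i in range(3):
    o=bot.get_obs(); F_.append(o['wrist_force']@np.r_[uu,0]); P.append((o['ee_pos'][:2]-F)@uu)
    break
print('t',o['time'],'Fu %.2f'%np.mean(F_),'u %.4f'%np.mean(P),'n %.4f'%((o['ee_pos'][:2]-F)@nn),'wf',o['wrist_force'].round(2),'tq',o['torque'].round(3))
E
python3 s.py
```

```text
time: 10.5
ee_pos: [0.5622, -0.1403, 0.0078]
tcp_rot: [180.0, -0.0, 96.9]
wrist_force: [-0.3, 0.6, 0.3]
opening: 0.0
t 10.5 Fu 0.60 u -0.1227 n 0.0006 wf [-0.35  0.57  0.3 ] tq [0.031 0.023 0.018]
```

```bash
cat > s.py <<'E'
from h import *
import sys
W=[];P=[];Q=[]
for i in range(int(sys.argv[1]) if len(sys.argv)>1 else 5):
    o=bot.get_obs(); W.append(o['wrist_force']); P.append(o['ee_pos']); Q.append(o['torque'])
    camera('top')
w=np.mean(W,0);p=np.mean(P,0)
print('t',o['time'],'Fu %.2f Fn %.2f Fz %.2f'%(w[:2]@uu,w[:2]@nn,w[2]),'sd',np.std(W,0).round(2),'u %.4f n %.4f z %.4f'%((p[:2]-F)@uu,(p[:2]-F)@nn,p[2]),'tq',np.mean(Q,0).round(3))
E
python3 -m jog '{"delta_pos":[[-0.0014,0.012,0],[-0.0014,0.012,0],[-0.0014,0.012,0],[-0.0014,0.012,0],[-0.0014,0.012,0],[-0.0014,0.012,0],[-0.0014,0.012,0],[-0.0014,0.012,0],[-0.0014,0.012,0],[-0.0014,0.012,0]],"turn":[[0,0,0],[0,0,0],[0,0,0],[0,0,0],[0,0,0],[0,0,0],[0,0,0],[0,0,0],[0,0,0],[0,0,0]],"hand":[-1,-1,-1,-1,-1,-1,-1,-1,-1,-1]}'
python3 s.py
```

```text
time: 11.5
ee_pos: [0.5615, -0.1348, 0.0078]
tcp_rot: [180.0, 0.0, 96.9]
wrist_force: [-0.4, -0.7, -0.4]
opening: -0.0001
t 11.7 Fu -0.19 Fn -0.09 Fz -0.25 sd [0.52 0.49 0.13] u -0.1172 n 0.0006 z 0.0078 tq [-0.038 -0.027 -0.004]
```

```bash
python3 -m jog '{"delta_pos":[[-0.0005,0.004,0],[-0.0005,0.004,0],[-0.0005,0.004,0],[-0.0005,0.004,0],[-0.0005,0.004,0],[-0.0005,0.004,0],[-0.0005,0.004,0],[-0.0005,0.004,0],[-0.0005,0.004,0],[-0.0005,0.004,0]],"turn":[[0,0,0],[0,0,0],[0,0,0],[0,0,0],[0,0,0],[0,0,0],[0,0,0],[0,0,0],[0,0,0],[0,0,0]],"hand":[-1,-1,-1,-1,-1,-1,-1,-1,-1,-1]}'
python3 s.py
```

```text
time: 12.75
ee_pos: [0.5612, -0.1328, 0.0078]
tcp_rot: [-180.0, -0.0, 96.9]
wrist_force: [0.2, 0.4, 0.4]
opening: 0.0002
t 12.95 Fu -0.24 Fn -0.10 Fz -0.03 sd [0.39 0.4  0.51] u -0.1152 n 0.0006 z 0.0078 tq [-0.042 -0.014  0.01 ]
```

```bash
python3 -m jog '{"delta_pos":[[-0.0005,0.004,0],[-0.0005,0.004,0],[-0.0005,0.004,0],[-0.0005,0.004,0],[-0.0005,0.004,0],[-0.0005,0.004,0],[-0.0005,0.004,0],[-0.0005,0.004,0],[-0.0005,0.004,0],[-0.0005,0.004,0]],"turn":[[0,0,0],[0,0,0],[0,0,0],[0,0,0],[0,0,0],[0,0,0],[0,0,0],[0,0,0],[0,0,0],[0,0,0]],"hand":[-1,-1,-1,-1,-1,-1,-1,-1,-1,-1]}'
python3 s.py 6
python3 - <<'E'
from h import *
c=wsnap('w5');pr('tcp',c['pos']);snap('scene','s5');snap('top','top5')
im=np.load('top5.npz')['frame'][140:305,240:460,::-1]; cv2.imwrite('pics/tcrop5.png',cv2.resize(im,None,fx=3.6,fy=3.6,interpolation=cv2.INTER_CUBIC))
im=np.load('s5.npz')['frame'][140:290,125:325,::-1]; cv2.imwrite('pics/scrop5.png',cv2.resize(im,None,fx=3.6,fy=3.6,interpolation=cv2.INTER_CUBIC))
E
```

```text
time: 14.0
ee_pos: [0.561, -0.1308, 0.0078]
tcp_rot: [-180.0, -0.0, 96.9]
wrist_force: [0.0, -0.6, 0.3]
opening: -0.0
t 14.25 Fu -0.34 Fn 0.10 Fz -0.08 sd [0.52 0.45 0.37] u -0.1132 n 0.0006 z 0.0078 tq [-0.025  0.009 -0.013]
tcp [ 0.561  -0.1308] u -0.1132 n 0.0006
```

View pics/tcrop5.png

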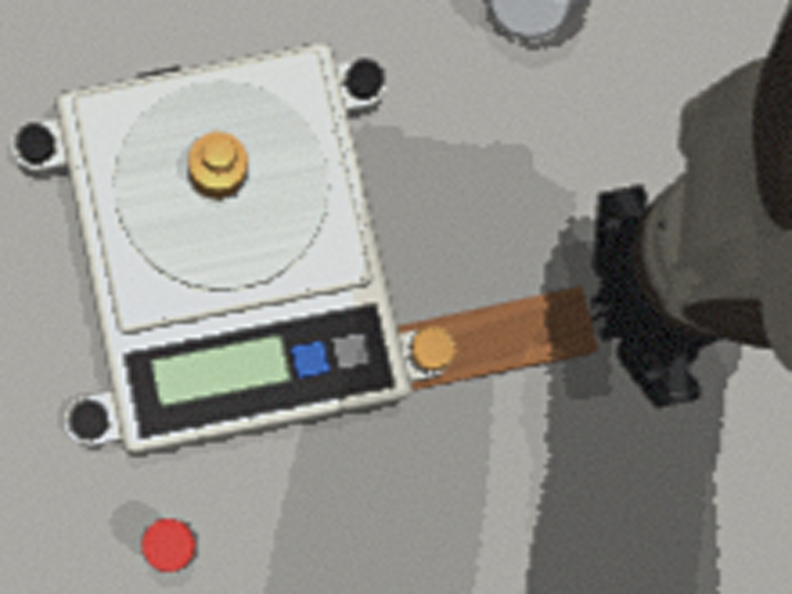

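View pics/scrop5.png

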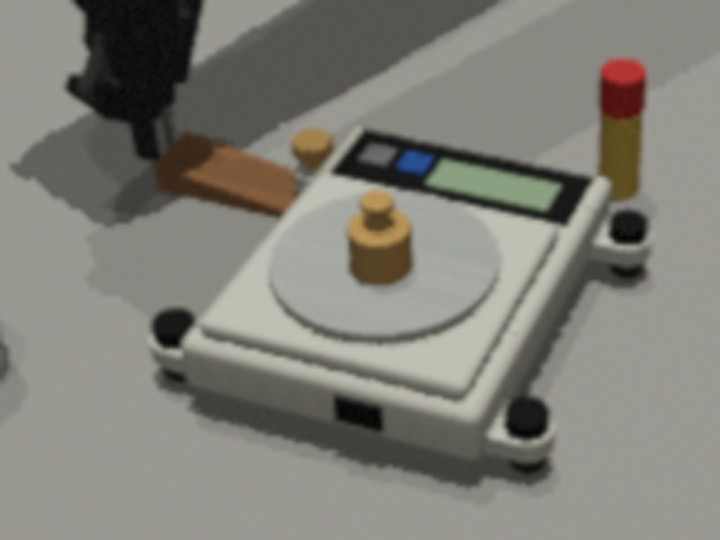

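View pics/w5.png

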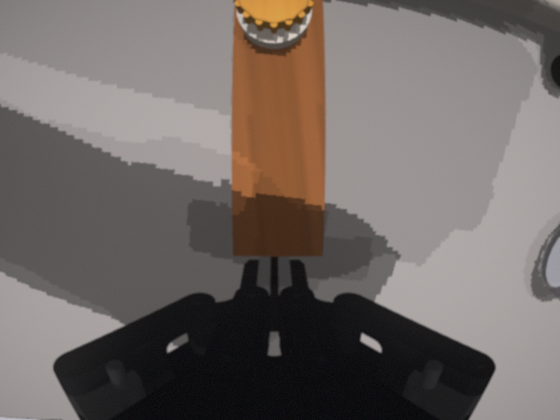

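The wrist view shows the brass head (273,10) centred on the wedge, whose thick end is still at row 254, flush with the tips. No resistance yet, so I'll keep creeping.

```bash
python3 -m jog '{"delta_pos":[[-0.0004,0.003,0],[-0.0004,0.003,0],[-0.0004,0.003,0],[-0.0004,0.003,0],[-0.0004,0.003,0],[-0.0004,0.003,0],[-0.0004,0.003,0],[-0.0004,0.003,0],[-0.0004,0.003,0],[-0.0004,0.003,0]],"turn":[[0,0,0],[0,0,0],[0,0,0],[0,0,0],[0,0,0],[0,0,0],[0,0,0],[0,0,0],[0,0,0],[0,0,0]],"hand":[-1,-1,-1,-1,-1,-1,-1,-1,-1,-1]}'
python3 s.py 4
```

```text
time: 15.45
ee_pos: [0.5608, -0.1293, 0.0078]
tcp_rot: [-180.0, -0.0, 96.9]
wrist_force: [0.8, -0.7, -0.0]
opening: -0.0001
t 15.6 Fu -0.17 Fn 0.12 Fz 0.05 sd [0.59 0.32 0.26] u -0.1117 n 0.0006 z 0.0078 tq [-0.059 -0.004  0.001]
```

```bash
python3 -m jog '{"delta_pos":[[-0.0004,0.003,0],[-0.0004,0.003,0],[-0.0004,0.003,0],[-0.0004,0.003,0],[-0.0004,0.003,0],[-0.0004,0.003,0],[-0.0004,0.003,0],[-0.0004,0.003,0],[-0.0004,0.003,0],[-0.0004,0.003,0]],"turn":[[0,0,0],[0,0,0],[0,0,0],[0,0,0],[0,0,0],[0,0,0],[0,0,0],[0,0,0],[0,0,0],[0,0,0]],"hand":[-1,-1,-1,-1,-1,-1,-1,-1,-1,-1]}'
python3 s.py 4
```

```text
time: 16.65
ee_pos: [0.5606, -0.1278, 0.0078]
tcp_rot: [180.0, 0.0, 96.9]
wrist_force: [-0.4, -0.1, -0.2]
opening: 0.0003
t 16.8 Fu -0.52 Fn -0.15 Fz 0.20 sd [0.41 0.44 0.25] u -0.1102 n 0.0006 z 0.0078 tq [-0.059  0.002 -0.022]
```

```bash
python3 -m jog '{"delta_pos":[[-0.0004,0.003,0],[-0.0004,0.003,0],[-0.0004,0.003,0],[-0.0004,0.003,0],[-0.0004,0.003,0],[-0.0004,0.003,0],[-0.0004,0.003,0],[-0.0004,0.003,0],[-0.0004,0.003,0],[-0.0004,0.003,0]],"turn":[[0,0,0],[0,0,0],[0,0,0],[0,0,0],[0,0,0],[0,0,0],[0,0,0],[0,0,0],[0,0,0],[0,0,0]],"hand":[-1,-1,-1,-1,-1,-1,-1,-1,-1,-1]}'
python3 s.py 4
```

```text
time: 17.85
ee_pos: [0.5604, -0.1263, 0.0077]
tcp_rot: [-180.0, -0.0, 96.9]
wrist_force: [0.3, -0.5, -0.2]
opening: -0.0004
t 18.0 Fu -0.35 Fn 0.55 Fz -0.12 sd [0.17 0.3  0.44] u -0.1087 n 0.0005 z 0.0078 tq [-0.052 -0.027  0.006]
```

```bash
python3 -m jog '{"delta_pos":[[-0.0004,0.003,0],[-0.0004,0.003,0],[-0.0004,0.003,0],[-0.0004,0.003,0],[-0.0004,0.003,0],[-0.0004,0.003,0],[-0.0004,0.003,0],[-0.0004,0.003,0],[-0.0004,0.003,0],[-0.0004,0.003,0]],"turn":[[0,0,0],[0,0,0],[0,0,0],[0,0,0],[0,0,0],[0,0,0],[0,0,0],[0,0,0],[0,0,0],[0,0,0]],"hand":[-1,-1,-1,-1,-1,-1,-1,-1,-1,-1]}'
python3 s.py 4
```

```text
time: 19.05
ee_pos: [0.5602, -0.1248, 0.0078]
tcp_rot: [-180.0, 0.0, 96.9]
wrist_force: [-0.5, 0.2, 0.4]
opening: 0.0003
t 19.2 Fu -0.36 Fn -0.37 Fz -0.09 sd [0.27 0.69 0.5 ] u -0.1071 n 0.0005 z 0.0078 tq [-0.01   0.004  0.004]
```

```bash
python3 -m jog '{"delta_pos":[[-0.0004,0.003,0],[-0.0004,0.003,0],[-0.0004,0.003,0],[-0.0004,0.003,0],[-0.0004,0.003,0],[-0.0004,0.003,0],[-0.0004,0.003,0],[-0.0004,0.003,0],[-0.0004,0.003,0],[-0.0004,0.003,0]],"turn":[[0,0,0],[0,0,0],[0,0,0],[0,0,0],[0,0,0],[0,0,0],[0,0,0],[0,0,0],[0,0,0],[0,0,0]],"hand":[-1,-1,-1,-1,-1,-1,-1,-1,-1,-1]}'
python3 s.py 4
```

```text
time: 20.25
ee_pos: [0.56, -0.1233, 0.0078]
tcp_rot: [-180.0, 0.0, 96.9]
wrist_force: [-0.0, -0.1, -0.3]
opening: 0.0
t 20.4 Fu -0.27 Fn 0.19 Fz -0.27 sd [0.41 0.24 0.32] u -0.1056 n 0.0005 z 0.0078 tq [-0.033 -0.003 -0.012]
```

```bash
python3 -m jog '{"delta_pos":[[-0.0004,0.003,0],[-0.0004,0.003,0],[-0.0004,0.003,0],[-0.0004,0.003,0],[-0.0004,0.003,0],[-0.0004,0.003,0],[-0.0004,0.003,0],[-0.0004,0.003,0],[-0.0004,0.003,0],[-0.0004,0.003,0]],"turn":[[0,0,0],[0,0,0],[0,0,0],[0,0,0],[0,0,0],[0,0,0],[0,0,0],[0,0,0],[0,0,0],[0,0,0]],"hand":[-1,-1,-1,-1,-1,-1,-1,-1,-1,-1]}'
python3 s.py 3
```

```text
time: 21.45
ee_pos: [0.5598, -0.1218, 0.0078]
tcp_rot: [180.0, 0.0, 96.9]
wrist_force: [-0.3, -0.3, -0.4]
opening: -0.0002
t 21.55 Fu -0.57 Fn 0.09 Fz -0.38 sd [0.37 0.25 0.19] u -0.1041 n 0.0005 z 0.0078 tq [-0.049 -0.008 -0.018]
```

```bash
python3 -m jog '{"delta_pos":[[-0.0004,0.003,0],[-0.0004,0.003,0],[-0.0004,0.003,0],[-0.0004,0.003,0],[-0.0004,0.003,0],[-0.0004,0.003,0],[-0.0004,0.003,0],[-0.0004,0.003,0],[-0.0004,0.003,0],[-0.0004,0.003,0]],"turn":[[0,0,0],[0,0,0],[0,0,0],[0,0,0],[0,0,0],[0,0,0],[0,0,0],[0,0,0],[0,0,0],[0,0,0]],"hand":[-1,-1,-1,-1,-1,-1,-1,-1,-1,-1]}'
python3 s.py 3
```

```text
time: 22.6
ee_pos: [0.5596, -0.1203, 0.0078]
tcp_rot: [-180.0, -0.0, 96.9]
wrist_force: [-0.4, 0.2, 0.0]
opening: -0.0002
t 22.7 Fu 0.36 Fn -0.32 Fz 0.26 sd [0.2  0.1  0.41] u -0.1026 n 0.0004 z 0.0078 tq [-0.055 -0.031  0.012]
```

```bash
python3 -m jog '{"delta_pos":[[-0.0004,0.003,0],[-0.0004,0.003,0],[-0.0004,0.003,0],[-0.0004,0.003,0],[-0.0004,0.003,0],[-0.0004,0.003,0],[-0.0004,0.003,0],[-0.0004,0.003,0],[-0.0004,0.003,0],[-0.0004,0.003,0]],"turn":[[0,0,0],[0,0,0],[0,0,0],[0,0,0],[0,0,0],[0,0,0],[0,0,0],[0,0,0],[0,0,0],[0,0,0]],"hand":[-1,-1,-1,-1,-1,-1,-1,-1,-1,-1]}'
python3 s.py 3
```

```text
time: 23.75
ee_pos: [0.5594, -0.1188, 0.0078]
tcp_rot: [180.0, 0.0, 96.9]
wrist_force: [0.4, 0.1, 0.4]
opening: 0.0
t 23.85 Fu -0.11 Fn -0.10 Fz 0.40 sd [0.35 0.71 0.31] u -0.1011 n 0.0004 z 0.0078 tq [-0.038 -0.039  0.008]
```

```bash
python3 -m jog '{"delta_pos":[[-0.0004,0.003,0],[-0.0004,0.003,0],[-0.0004,0.003,0],[-0.0004,0.003,0],[-0.0004,0.003,0],[-0.0004,0.003,0],[-0.0004,0.003,0],[-0.0004,0.003,0],[-0.0004,0.003,0],[-0.0004,0.003,0]],"turn":[[0,0,0],[0,0,0],[0,0,0],[0,0,0],[0,0,0],[0,0,0],[0,0,0],[0,0,0],[0,0,0],[0,0,0]],"hand":[-1,-1,-1,-1,-1,-1,-1,-1,-1,-1]}'
python3 s.py 3
python3 - <<'E'
from h import *
c=wsnap('w6');pr('tcp',c['pos']);snap('scene','s6')
im=np.load('s6.npz')['frame'][140:290,125:325,::-1]; cv2.imwrite('pics/scrop6.png',cv2.resize(im,None,fx=3.6,fy=3.6,interpolation=cv2.INTER_CUBIC))
E
```

```text
time: 24.9
ee_pos: [0.5592, -0.1173, 0.0078]
tcp_rot: [180.0, 0.0, 96.9]
wrist_force: [-0.2, 0.3, -0.3]
opening: -0.0003
t 25.0 Fu -0.08 Fn 0.32 Fz -0.15 sd [0.45 0.25 0.21] u -0.0996 n 0.0004 z 0.0078 tq [-0.069  0.002  0.011]
tcp [ 0.5592 -0.1173] u -0.0996 n 0.0004
```

View pics/scrop6.png

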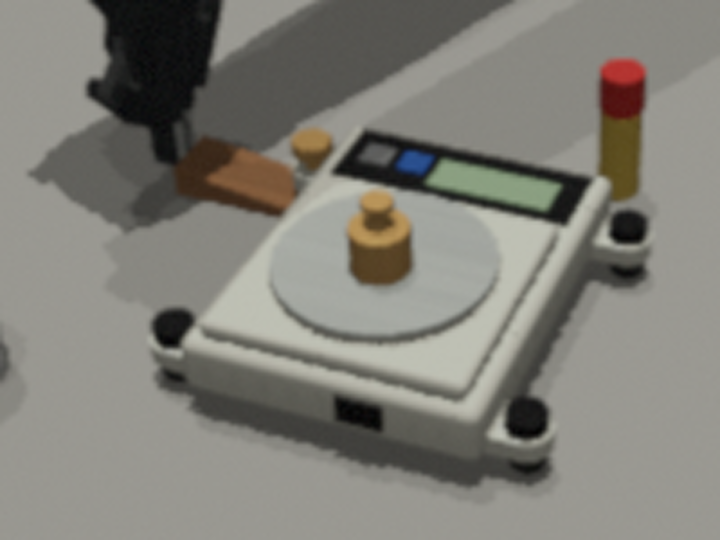

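View pics/w6.png

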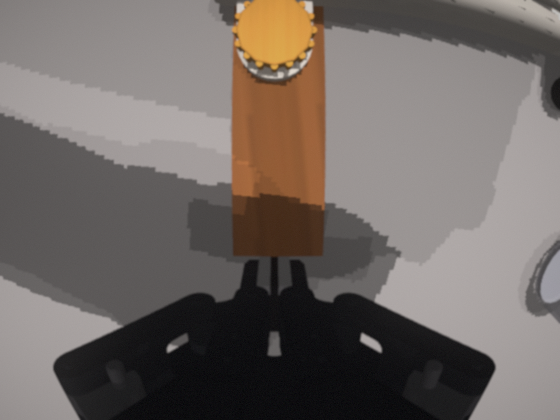

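The balance hasn't moved: its head, feet and pan are at the same pixels. The wedge is about 34 mm under the foot with no resistance yet, so I'll continue.

```bash
python3 -m jog '{"delta_pos":[[-0.0004,0.003,0],[-0.0004,0.003,0],[-0.0004,0.003,0],[-0.0004,0.003,0],[-0.0004,0.003,0],[-0.0004,0.003,0],[-0.0004,0.003,0],[-0.0004,0.003,0],[-0.0004,0.003,0],[-0.0004,0.003,0]],"turn":[[0,0,0],[0,0,0],[0,0,0],[0,0,0],[0,0,0],[0,0,0],[0,0,0],[0,0,0],[0,0,0],[0,0,0]],"hand":[-1,-1,-1,-1,-1,-1,-1,-1,-1,-1]}'
python3 s.py 3
python3 - <<'E'
from h import *
c=dict(np.load('w6.npz'));T=dict(np.load('top0.npz'));S=dict(np.load('scene0.npz'))
print(tri(wray(c,275,31),ray(T,360,236.4)),tri(wray(c,275,31),ray(S,(312.5)/3.6-.5+125,142.5/3.6-.5+140)))
E
```

```text
time: 26.15
ee_pos: [0.559, -0.1158, 0.0078]
tcp_rot: [180.0, 0.0, 96.9]
wrist_force: [0.2, -0.1, 0.2]
opening: -0.0
t 26.25 Fu -0.06 Fn -0.21 Fz 0.14 sd [0.31 0.38 0.4 ] u -0.0980 n 0.0004 z 0.0078 tq [-0.042 -0.014 -0.009]
(array([ 0.54670846, -0.0178633 ,  0.05012531]), [np.float64(0.0005250516373876906), np.float64(0.0005250516373876763)]) (array([ 0.54760177, -0.01769893,  0.04820193]), [np.float64(0.0006568568406936586), np.float64(0.000656856840693541)])
```

```bash
python3 -m jog '{"delta_pos":[[-0.0004,0.003,0],[-0.0004,0.003,0],[-0.0004,0.003,0],[-0.0004,0.003,0],[-0.0004,0.003,0],[-0.0004,0.003,0],[-0.0004,0.003,0],[-0.0004,0.003,0],[-0.0004,0.003,0],[0,0,0]],"turn":[[0,0,0],[0,0,0],[0,0,0],[0,0,0],[0,0,0],[0,0,0],[0,0,0],[0,0,0],[0,0,0],[0,0,0]],"hand":[-1,-1,-1,-1,-1,-1,-1,-1,-1,-1]}'
python3 s.py 3
```

```text
time: 27.3
ee_pos: [0.5588, -0.1145, 0.0078]
tcp_rot: [-180.0, -0.0, 96.9]
wrist_force: [-0.2, -0.4, 0.6]
opening: 0.0
t 27.4 Fu -0.12 Fn -0.47 Fz -0.21 sd [0.34 0.33 0.66] u -0.0967 n 0.0003 z 0.0078 tq [-0.026  0.033  0.036]
```

```bash
python3 -m jog '{"delta_pos":[[-0.0004,0.003,0],[-0.0004,0.003,0],[-0.0004,0.003,0],[-0.0004,0.003,0],[-0.0004,0.003,0],[-0.0004,0.003,0],[-0.0004,0.003,0],[-0.0004,0.003,0],[-0.0004,0.003,0],[0,0,0]],"turn":[[0,0,0],[0,0,0],[0,0,0],[0,0,0],[0,0,0],[0,0,0],[0,0,0],[0,0,0],[0,0,0],[0,0,0]],"hand":[-1,-1,-1,-1,-1,-1,-1,-1,-1,-1]}'
python3 s.py 3
```

```text
time: 28.45
ee_pos: [0.5586, -0.1131, 0.0078]
tcp_rot: [-180.0, -0.0, 96.9]
wrist_force: [0.7, 0.9, -0.7]
opening: -0.0
t 28.55 Fu 0.13 Fn 0.10 Fz -0.07 sd [0.46 0.51 0.5 ] u -0.0953 n 0.0003 z 0.0078 tq [-0.084 -0.019 -0.022]
```

```bash
python3 -m jog '{"delta_pos":[[-0.0004,0.003,0],[-0.0004,0.003,0],[-0.0004,0.003,0],[-0.0004,0.003,0],[-0.0004,0.003,0],[-0.0004,0.003,0],[-0.0004,0.003,0],[-0.0004,0.003,0],[-0.0004,0.003,0],[-0.0004,0.003,0]],"turn":[[0,0,0],[0,0,0],[0,0,0],[0,0,0],[0,0,0],[0,0,0],[0,0,0],[0,0,0],[0,0,0],[0,0,0]],"hand":[-1,-1,-1,-1,-1,-1,-1,-1,-1,-1]}'
python3 s.py 2
```

```text
time: 29.6
ee_pos: [0.5585, -0.1117, 0.0078]
tcp_rot: [180.0, 0.0, 96.9]
wrist_force: [0.7, -0.8, 0.7]
opening: 0.0001
t 29.65 Fu -1.02 Fn -0.26 Fz 0.35 sd [0.81 0.21 0.36] u -0.0939 n 0.0003 z 0.0078 tq [-0.148  0.008 -0.002]
```

```bash
python3 s.py 5; python3 -m jog '{"delta_pos":[[-0.0002,0.002,0],[-0.0002,0.002,0],[-0.0002,0.002,0],[-0.0002,0.002,0],[-0.0002,0.002,0],[0,0,0],[0,0,0],[0,0,0],[0,0,0],[0,0,0]],"turn":[[0,0,0],[0,0,0],[0,0,0],[0,0,0],[0,0,0],[0,0,0],[0,0,0],[0,0,0],[0,0,0],[0,0,0]],"hand":[-1,-1,-1,-1,-1,-1,-1,-1,-1,-1]}'
python3 s.py 5
```

```text
t 29.9 Fu -0.40 Fn -0.01 Fz -0.07 sd [0.28 0.32 0.78] u -0.0939 n 0.0003 z 0.0078 tq [-0.124  0.014  0.004]
time: 30.95
ee_pos: [0.5584, -0.1111, 0.0078]
tcp_rot: [180.0, 0.0, 96.9]
wrist_force: [0.1, -1.8, -0.1]
opening: -0.0
t 31.15 Fu -1.53 Fn 0.10 Fz -0.15 sd [0.6  0.6  0.37] u -0.0934 n 0.0003 z 0.0078 tq [-0.31  -0.027 -0.013]
```

Contact: about 1.5 N and climbing. From here I'll use 0.5 mm steps.

```bash
python3 -m jog '{"delta_pos":[[-0.0002,0.002,0],[-0.0002,0.002,0],[-0.0002,0.002,0],[-0.0002,0.002,0],[-0.0002,0.002,0],[0,0,0],[0,0,0],[0,0,0],[0,0,0],[0,0,0]],"turn":[[0,0,0],[0,0,0],[0,0,0],[0,0,0],[0,0,0],[0,0,0],[0,0,0],[0,0,0],[0,0,0],[0,0,0]],"hand":[-1,-1,-1,-1,-1,-1,-1,-1,-1,-1]}'
python3 s.py 5
```

```text
time: 32.2
ee_pos: [0.5583, -0.1107, 0.0078]
tcp_rot: [-180.0, -0.0, 96.9]
wrist_force: [0.4, -1.4, -0.4]
opening: -0.0001
t 32.4 Fu -1.66 Fn -0.03 Fz -0.24 sd [0.58 0.39 0.34] u -0.0928 n 0.0003 z 0.0078 tq [-0.418 -0.066  0.   ]
```

```bash
python3 -m jog '{"delta_pos":[[-0.0002,0.002,0],[-0.0002,0.002,0],[-0.0002,0.002,0],[-0.0002,0.002,0],[-0.0002,0.002,0],[0,0,0],[0,0,0],[0,0,0],[0,0,0],[0,0,0]],"turn":[[0,0,0],[0,0,0],[0,0,0],[0,0,0],[0,0,0],[0,0,0],[0,0,0],[0,0,0],[0,0,0],[0,0,0]],"hand":[-1,-1,-1,-1,-1,-1,-1,-1,-1,-1]}'
python3 s.py 5
```

```text
time: 33.45
ee_pos: [0.5583, -0.1101, 0.0078]
tcp_rot: [-180.0, -0.0, 96.9]
wrist_force: [0.1, -2.7, -0.8]
opening: -0.0002
t 33.65 Fu -2.75 Fn 0.06 Fz -0.37 sd [0.5  0.2  0.35] u -0.0923 n 0.0003 z 0.0078 tq [-0.587 -0.089  0.013]
```

```bash
python3 -m jog '{"delta_pos":[[-0.0002,0.002,0],[-0.0002,0.002,0],[-0.0002,0.002,0],[-0.0002,0.002,0],[-0.0002,0.002,0],[0,0,0],[0,0,0],[0,0,0],[0,0,0],[0,0,0]],"turn":[[0,0,0],[0,0,0],[0,0,0],[0,0,0],[0,0,0],[0,0,0],[0,0,0],[0,0,0],[0,0,0],[0,0,0]],"hand":[-1,-1,-1,-1,-1,-1,-1,-1,-1,-1]}'
python3 s.py 5
```

```text
time: 34.7
ee_pos: [0.5582, -0.1096, 0.0078]
tcp_rot: [-180.0, 0.0, 96.9]
wrist_force: [-0.6, -3.4, -0.3]
opening: -0.0001
t 34.9 Fu -3.78 Fn -0.06 Fz -0.16 sd [0.58 0.4  0.37] u -0.0918 n 0.0004 z 0.0078 tq [-0.741 -0.082  0.003]
```

```bash
python3 -m jog '{"delta_pos":[[-0.0002,0.002,0],[-0.0002,0.002,0],[-0.0002,0.002,0],[0,0,0],[0,0,0],[0,0,0],[0,0,0],[0,0,0],[0,0,0],[0,0,0]],"turn":[[0,0,0],[0,0,0],[0,0,0],[0,0,0],[0,0,0],[0,0,0],[0,0,0],[0,0,0],[0,0,0],[0,0,0]],"hand":[-1,-1,-1,-1,-1,-1,-1,-1,-1,-1]}'
python3 s.py 4
python3 - <<'E'
from h import *
c=wsnap('w7');pr('tcp',c['pos']);snap('scene','s7');snap('top','top7')
a=np.load('s7.npz')['frame'][140:290,125:325,::-1]; b=np.load('top7.npz')['frame'][140:290,240:440,::-1]
cv2.imwrite('pics/c7.png',cv2.resize(np.hstack([a,b]),None,fx=2,fy=2,interpolation=cv2.INTER_CUBIC))
E
```

```text
time: 35.95
ee_pos: [0.5582, -0.1093, 0.0078]
tcp_rot: [180.0, 0.0, 96.9]
wrist_force: [0.7, -4.3, 0.3]
opening: -0.0
t 36.1 Fu -4.19 Fn -0.01 Fz -0.11 sd [0.58 0.2  0.42] u -0.0915 n 0.0004 z 0.0078 tq [-0.824 -0.116 -0.031]
tcp [ 0.5582 -0.1094] u -0.0916 n 0.0004
```

View pics/c7.png

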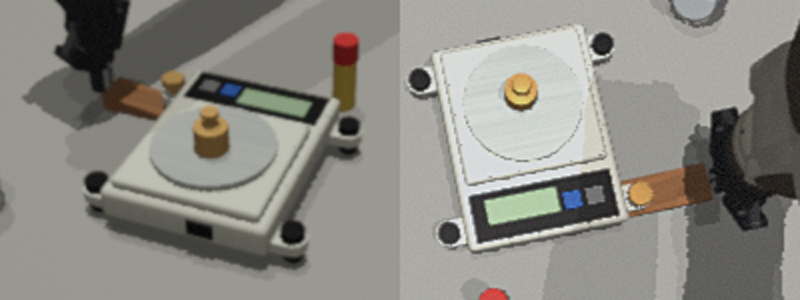

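View pics/w7.png

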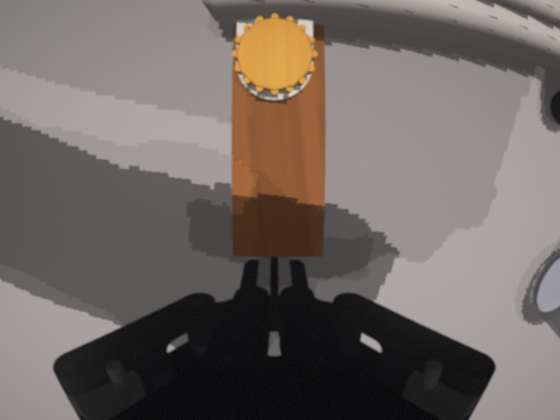

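Fu is 4.2 N, so the wedge is snug, and nothing has shifted: the head is centred on the wedge at (275,55) in the wrist view. I'll back straight off, lift, and go over the head.

```bash
python3 -m jog '{"delta_pos":[[0.0095,-0.08,0],[0.0095,-0.08,0],[0.0095,-0.08,0],[0,0,0.57],[0,0,0.57],[0,0,0.57],[-0.084,0.685,0],[-0.084,0.685,0],[-0.084,0.685,0],[0,0,0]],"turn":[[0,0,0],[0,0,0],[0,0,0],[0,0,0],[0,0,0],[0,0,0],[0,0,0],[0,0,0],[0,0,0],[0,0,0]],"hand":[-1,-1,-1,-1,-1,-1,-1,-1,-1,-1]}'
python3 - <<'E'
from h import *
o=bot.get_obs();pr('tcp',o['ee_pos']);snap('scene','s8');snap('top','top8')
a=np.load('s8.npz')['frame'][140:290,125:325,::-1]; b=np.load('top8.npz')['frame'][140:290,240:440,::-1]
cv2.imwrite('pics/c8.png',cv2.resize(np.hstack([a,b]),None,fx=2,fy=2,interpolation=cv2.INTER_CUBIC))
E
```

```text
time: 37.3
ee_pos: [0.5466, -0.0156, 0.0934]
tcp_rot: [180.0, -0.1, 97.0]
wrist_force: [0.8, -0.7, 0.1]
opening: 0.0001
tcp [ 0.5466 -0.0156] u 0.0029 n -0.0001
```

View pics/c8.png

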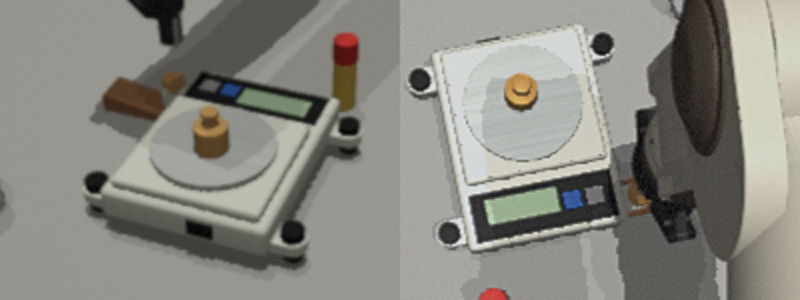

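```bash
python3 -m jog '{"delta_pos":[[0.01,-0.09,0],[0,0,-0.14],[0,0,-0.14],[0,0,-0.14],[0,0,-0.14],[0,0,-0.14],[0,0,0],[0,0,0],[0,0,0],[0,0,0]],"turn":[[0,0,0],[0,0,0],[0,0,0],[0,0,0],[0,0,0],[0,0,0],[0,0,0],[0,0,0],[0,0,0],[0,0,0]],"hand":[-1,-1,-1,-1,-1,-1,-1,-1,-1,-1]}'
python3 s.py 2
```

```text
time: 38.4
ee_pos: [0.5478, -0.0231, 0.0587]
tcp_rot: [180.0, 0.0, 96.9]
wrist_force: [0.1, -0.9, 0.5]
opening: -0.0
t 38.45 Fu -0.50 Fn -0.67 Fz 0.34 sd [0.72 0.33 0.17] u -0.0046 n 0.0002 z 0.0587 tq [0.054 0.001 0.002]
```

```bash
python3 -m jog '{"delta_pos":[[-0.007,0.06,0],[0,0,-0.016],[0,0,-0.016],[0,0,-0.016],[0,0,-0.016],[0,0,-0.016],[0,0,-0.016],[0,0,-0.016],[0,0,-0.016],[0,0,0]],"turn":[[0,0,0],[0,0,0],[0,0,0],[0,0,0],[0,0,0],[0,0,0],[0,0,0],[0,0,0],[0,0,0],[0,0,0]],"hand":[-1,-1,-1,-1,-1,-1,-1,-1,-1,-1]}'
python3 s.py 2
```

```text
time: 39.5
ee_pos: [0.5471, -0.0201, 0.0517]
tcp_rot: [-180.0, -0.0, 96.9]
wrist_force: [-0.3, -0.2, -0.7]
opening: -0.0
t 39.55 Fu -0.16 Fn -0.07 Fz -0.08 sd [0.25 0.08 0.62] u -0.0016 n -0.0001 z 0.0518 tq [-0.035 -0.014  0.006]
```

```bash
python3 -m jog '{"delta_pos":[[0,0,-0.003],[0,0,-0.003],[0,0,-0.003],[0,0,-0.003],[0,0,-0.003],[0,0,-0.003],[0,0,-0.003],[0,0,-0.003],[0,0,0],[0,0,0]],"turn":[[0,0,0],[0,0,0],[0,0,0],[0,0,0],[0,0,0],[0,0,0],[0,0,0],[0,0,0],[0,0,0],[0,0,0]],"hand":[-1,-1,-1,-1,-1,-1,-1,-1,-1,-1]}'
python3 s.py 2
```

```text
time: 40.6
ee_pos: [0.5472, -0.0201, 0.0507]
tcp_rot: [180.0, -0.0, 96.9]
wrist_force: [1.0, 0.1, -0.1]
opening: 0.0001
t 40.65 Fu -0.25 Fn 0.72 Fz -0.02 sd [0.25 0.25 0.09] u -0.0016 n -0.0000 z 0.0507 tq [ 0.011 -0.023  0.005]
```

```bash
python3 -m jog '{"delta_pos":[[0,0,-0.003],[0,0,-0.003],[0,0,-0.003],[0,0,-0.003],[0,0,-0.003],[0,0,-0.003],[0,0,-0.003],[0,0,-0.003],[0,0,0],[0,0,0]],"turn":[[0,0,0],[0,0,0],[0,0,0],[0,0,0],[0,0,0],[0,0,0],[0,0,0],[0,0,0],[0,0,0],[0,0,0]],"hand":[-1,-1,-1,-1,-1,-1,-1,-1,-1,-1]}'
python3 s.py 2
```

```text
time: 41.7
ee_pos: [0.5472, -0.0201, 0.0497]
tcp_rot: [180.0, 0.0, 96.9]
wrist_force: [-1.3, -0.3, 4.2]
opening: -0.0003
t 41.75 Fu -0.19 Fn -1.40 Fz 4.87 sd [0.04 0.05 0.63] u -0.0016 n 0.0000 z 0.0497 tq [0.001 0.365 0.007]
```

```bash
python3 -m jog '{"delta_pos":[[0,0,-0.002],[0,0,-0.002],[0,0,-0.002],[0,0,-0.002],[0,0,-0.002],[0,0,0],[0,0,0],[0,0,0],[0,0,0],[0,0,0]],"turn":[[0,0,0],[0,0,0],[0,0,0],[0,0,0],[0,0,0],[0,0,0],[0,0,0],[0,0,0],[0,0,0],[0,0,0]],"hand":[-1,-1,-1,-1,-1,-1,-1,-1,-1,-1]}'
python3 s.py 3
```

```text
time: 42.8
ee_pos: [0.5473, -0.0201, 0.0497]
tcp_rot: [180.0, 0.0, 96.9]
wrist_force: [-3.3, 0.3, 8.2]
opening: 0.0001
t 42.9 Fu 0.28 Fn -3.12 Fz 8.40 sd [0.28 0.33 0.27] u -0.0016 n 0.0001 z 0.0496 tq [0.021 0.637 0.016]
```

```bash
python3 -m jog '{"delta_pos":[[-0.003,0,-0.002],[-0.003,0,-0.002],[-0.003,0,-0.002],[-0.003,0,-0.002],[-0.003,0,-0.002],[0,0,-0.002],[0,0,0],[0,0,0],[0,0,0],[0,0,0]],"turn":[[0,0,0],[0,0,0],[0,0,0],[0,0,0],[0,0,0],[0,0,0],[0,0,0],[0,0,0],[0,0,0],[0,0,0]],"hand":[-1,-1,-1,-1,-1,-1,-1,-1,-1,-1]}'
python3 s.py 3
```

```text
time: 43.95
ee_pos: [0.5472, -0.0201, 0.0496]
tcp_rot: [179.9, 0.0, 96.9]
wrist_force: [-1.0, -0.5, 10.9]
opening: 0.0001
t 44.05 Fu -0.04 Fn -0.93 Fz 10.49 sd [0.49 0.29 0.48] u -0.0016 n -0.0000 z 0.0496 tq [-0.001  0.344 -0.036]
```

```bash
python3 -m jog '{"delta_pos":[[-0.002,0,-0.002],[-0.002,0,-0.002],[-0.002,0,-0.002],[0,0,-0.002],[0,0,0],[0,0,0],[0,0,0],[0,0,0],[0,0,0],[0,0,0]],"turn":[[0,0,0],[0,0,0],[0,0,0],[0,0,0],[0,0,0],[0,0,0],[0,0,0],[0,0,0],[0,0,0],[0,0,0]],"hand":[-1,-1,-1,-1,-1,-1,-1,-1,-1,-1]}'
python3 s.py 3
```

```text
time: 45.1
ee_pos: [0.5472, -0.0201, 0.0495]
tcp_rot: [179.8, 0.0, 96.9]
wrist_force: [-1.4, 0.1, 12.3]
opening: -0.0002
t 45.2 Fu -0.04 Fn -1.42 Fz 11.81 sd [0.57 0.51 0.36] u -0.0016 n -0.0000 z 0.0495 tq [-0.004  0.308  0.027]
```

It held at 12 N with z steady at 49.5–49.7 mm, so there's no rocking. I'll lift off and move away.

```bash
python3 -m jog '{"delta_pos":[[0,0,0.01],[0,0,0.02],[0,0,0.1],[0,0,0.4],[0,0,0.6],[0,0,0.6],[0,-0.6,0.6],[0,-0.8,0],[0,-0.8,0],[0,-0.6,0]],"turn":[[0,0,0],[0,0,0],[0,0,0],[0,0,0],[0,0,0],[0,0,0],[0,0,0],[0,0,0],[0,0,0],[0,0,0]],"hand":[-1,-1,-1,-1,-1,-1,-1,-1,-1,-1]}'
python3 -m jog '{"delta_pos":[[-0.3,-0.6,0],[-0.3,-0.6,0],[-0.3,-0.6,0],[0,0,0],[0,0,0],[0,0,0],[0,0,0],[0,0,0],[0,0,0],[0,0,0]],"turn":[[0,0,0],[0,0,0],[0,0,0],[0,0,0],[0,0,0],[0,0,0],[0,0,0],[0,0,0],[0,0,0],[0,0,0]],"hand":[-1,-1,-1,-1,-1,-1,-1,-1,-1,-1]}'
python3 - <<'E'
from h import *
snap('scene','s9');snap('top','top9')
for n in ('scene','top'):pass
a=np.load('s9.npz')['frame'][140:290,125:325,::-1]; b=np.load('top9.npz')['frame'][140:290,240:440,::-1]
cv2.imwrite('pics/c9.png',cv2.resize(np.hstack([a,b]),None,fx=2,fy=2,interpolation=cv2.INTER_CUBIC))
im=np.load('top9.npz')['frame'][140:305,240:460,::-1]; cv2.imwrite('pics/tcrop9.png',cv2.resize(im,None,fx=3.6,fy=3.6,interpolation=cv2.INTER_CUBIC))
for p,q in(('top0','top9'),):
  for k in (p,q):
    c=dict(np.load(k+'.npz'));hsv=cv2.cvtColor(c['frame'],cv2.COLOR_RGB2HSV)
    m=((hsv[...,1]>90)&((hsv[...,0]<30)|(hsv[...,0]>172))&(hsv[...,2]>60)).astype(np.uint8)
    N,L,st,ce=cv2.connectedComponentsWithStats(m)
    print(k,[(st[i,4],ce[i].round(1).tolist()) for i in range(1,N) if st[i,4]>25])
E
```

```text
time: 46.25
ee_pos: [0.5458, -0.162, 0.1645]
tcp_rot: [-180.0, 0.0, 96.8]
wrist_force: [0.5, 0.8, -0.7]
opening: 0.0003
time: 47.25
ee_pos: [0.5013, -0.2498, 0.1645]
tcp_rot: [-180.0, -0.0, 96.9]
wrist_force: [0.7, -0.4, 1.3]
opening: 0.0001
top0 [(np.int32(232), [300.1, 185.2]), (np.int32(1037), [415.6, 229.7]), (np.int32(112), [359.8, 236.4]), (np.int32(173), [286.3, 291.0])]
top9 [(np.int32(229), [300.0, 185.2]), (np.int32(721), [374.5, 234.2]), (np.int32(173), [286.2, 291.0])]
```

View pics/tcrop9.png

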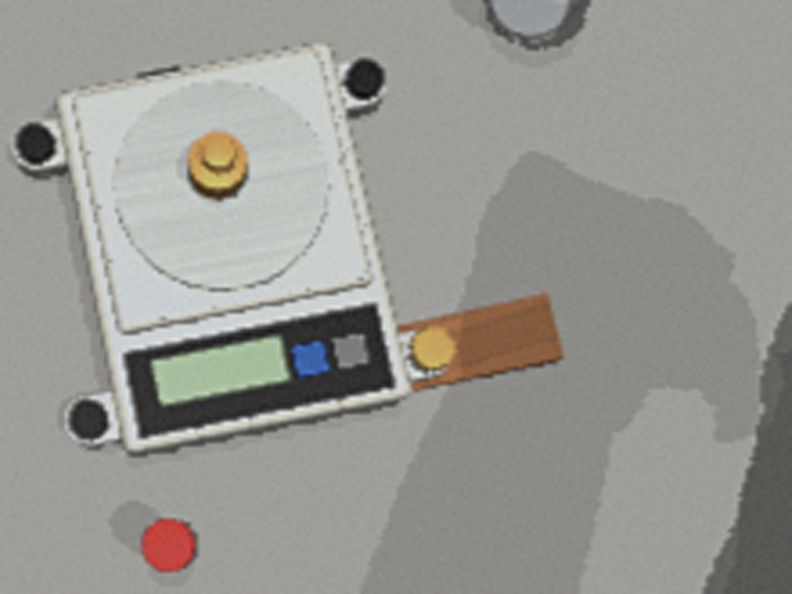

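View pics/c9.png

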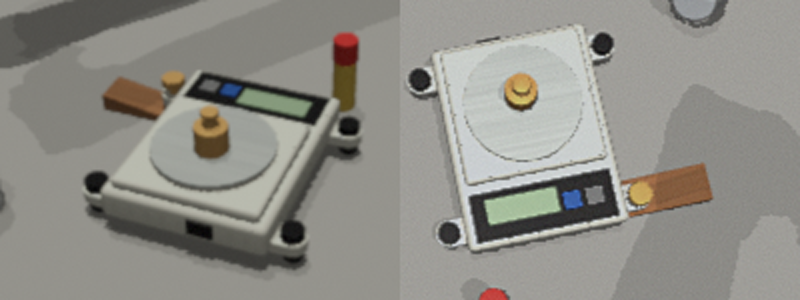

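The balance feet, mass, glue stick and head are at their original pixels. The wedge is under the foot with its thick end at (547,294) to (563,357). I'll check that the press didn't squeeze it back.

Run:
```python
from h import *
T=dict(np.load('top9.npz'))
pr('thickA',onz(T,*tc(547,294),.02));pr('thickB',onz(T,*tc(563,357),.02))
# compare s7/s8/s9 wedge region in scene view (before press / after press)
for a,b in(('s8','s9'),):
    A=np.load(a+'.npz')['frame'].astype(int);B=np.load(b+'.npz')['frame'].astype(int)
    for k,F_ in((a,A),(b,B)):
        hsv=cv2.cvtColor(F_.astype(np.uint8),cv2.COLOR_RGB2HSV)
        m=((hsv[...,1]>80)&(hsv[...,0]<30)&(hsv[...,2]>30)); m[:, :170]&=True
        ys,xs=np.nonzero(m[170:205,170:207]); print(k,len(xs),xs.min()+170,xs.max()+170,ys.min()+170,ys.max()+170)
```

```text
thickA [ 0.577  -0.0957] u -0.0802 n 0.0207
thickB [ 0.5384 -0.1001] u -0.0800 n -0.0182
s8 438 177 206 178 199
s9 437 177 206 178 199
```

Run:
```python
from h import *
r=[]
for k in('top7','top9'):
    im=np.load(k+'.npz')['frame'][205:255,345:415,::-1]; r.append(cv2.resize(im,None,fx=5.6,fy=5.6,interpolation=cv2.INTER_CUBIC))
cv2.imwrite('pics/cmp.png',np.hstack(r))
```

```text
(no output)
```

View pics/cmp.png

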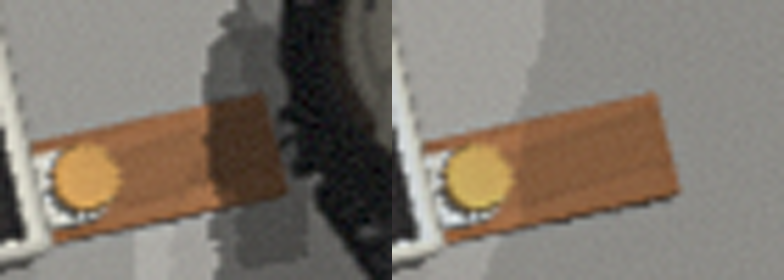

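The corners match before and after: (264,94) and (287,191) while pushing, against (656−392=264, 94) and (679−392=287, 191) now. The wedge hasn't moved, so I'm handing in.

```bash
python3 -c "
from workcell import ticket,bot
print(bot.get_obs()['time']); print(ticket.job_done())"
```

```text
47.35
the job is handed in; nothing more can be done
None
```

The wedge is snug under the brass foot and held when I pressed on that corner. I handed the job in at 47.35 s with the hand clear of everything.

**What I did**
- With shut fingertips I squared the wedge up with a side push, then pushed its thick end straight in.
- It slid freely until about 38 mm was under the foot. Resistance then climbed, and I stopped at 4.2 N.
- I backed off and pressed down on the brass head, building up to about 12 N. It was above 8 N for over 2 s.

**What the last checks showed**
- **Rocking:** while the press went from 5 to 12 N, the fingertip height changed by only about 0.2 mm (49.7 to 49.5 mm).
- **Wedge:** its corners are at the same pixels while being pushed and after the press.
- **Balance, brass mass and glue stick:** they are at their starting pixels.
- **Beaker and water bottle:** I didn't measure these again at the end, but the arm never worked near them.

**What disagreed**
- **Foot gap:** the first camera estimate of the head height put the gap at 5 to 6 mm. Later views and the contact itself point to about 8 mm.
- **Side force:** about 3 N built up on the head early in the press. I reduced it to about 1 N by shifting slightly sideways, and nothing moved.

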